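Unclip the charged pack and lay out the service tray

TASK

Lay out the service tray in order of use, starting at its handle end: the spatula in the first lane, the test probe in the middle lane (each flat on the tray floor along its lane, either way round), and the battery pack standing upright in the wide last lane. The pack is latched in its charger dock: press its sprung snap tab in and keep it pressed while you lift the pack out, without wrenching it against the latch, and set it down in the tray gently. Leave the spray can and the solder spool where they stand.

Things in the scene. Friction and masses are not known exactly. Their poses are not given: they have to be found in the camera images.
- dock: Charger dock, grey plastic, fixed to the bench, 148 x 78 mm and 36 mm high with a 52 mm high block at its +x end (x from 60 to 88 mm). Origin: underside, centre of the well; z up. The well is 104 (x) x 52 (y) mm, floor 12 mm above the bench, open at the top; outer faces at x -60, y -34 and +44 mm. A latch pocket in the +y wall (x within 26 mm) is closed above by a lip, inner face at y +34 mm, from 28 to 36 mm above the bench, under which the barb of the pack's tab catches.
- pack: Battery pack, black plastic, loose, about 0.35 kg, 100 (x) x 48 (y) x 66 (z) mm. Origin: centre of its underside; z up. Starts standing in the dock's well (2 mm play all round), axes as the dock's, underside 12 mm and top 78 mm above the bench, so that the upper 42 mm stands out of the dock. The sprung snap tab is in the middle of its +y flank.
- tab_face (a point): Middle of the exposed outer face of the ribbed snap tab, 32 mm out along the pack's +y and 46 mm above its underside when at rest. The tab is a 36 mm long plate (along x) reaching from 6 to 60 mm above the pack's underside, 8 mm proud of the +y flank at rest. Pressed flat with the flank (squeezed between the fingers against the -y flank, 48 mm across when fully pressed, 56 mm at rest) its barb clears the dock's lip by 4 mm and the pack lifts straight up.
- tab (a joint): Travel of the snap tab in m: 0 = sprung out (latched when in the dock), grows as it is pressed in along the pack's -y, stop at 0.008 (flush). The latch is free above about 0.005. Spring force 2 N at 0 to 6 N at 0.008; springs back when let go.
- tray: Aluminium tray fixed to the bench, 212 (x) x 158 (y) mm, floor 4 mm thick, walls 4 mm thick and 20 mm high. Origin: underside, centre; z up. A steel loop handle, 16 mm high, sticks out 28 mm from its -x end. Three lanes run across it along y (inner length 150 mm); they are parted only by small teeth 16 mm high at x = -36 and +22 mm, each reaching 26 mm in from the two long walls (the middle 98 mm is open). The tray may be turned any way.
- lane_first (a point): Centre of the floor of the first lane, next to the handle, 66 mm wide; axes as the tray's, the lane runs along y. Tray floor height.
- lane_middle (a point): Centre of the floor of the middle lane, 56 mm wide; axes as the tray's.
- lane_wide (a point): Centre of the floor of the wide lane at the end away from the handle, 78 mm wide; axes as the tray's. The pack fits in it with its 100 mm length along the lane.
- spatula: Steel spatula with grey plastic handle, 130 mm long, 60 g: handle 80 x 16 x 16 mm, flat blade 42 x 26 x 3 mm at handle mid height. Lies on the bench, handle underside down. Body origin: underside, middle of the 130 mm length; x axis along it towards the blade, z up. 
- spatula_grip (a point): Point to grip the spatula: on the handle 20 mm back from the body origin, 8 mm above the underside, near the centre of mass; axes as the spatula's.
- probe: Test probe, grey plastic handle 80 x 16 x 16 mm, square guard 26 mm wide and 20 mm high, then a 6 mm steel spike; 130 mm long, 60 g. Lies on the bench, handle underside down. Body origin: underside, middle of the 130 mm length; x axis along it towards the spike, z up. 
- probe_grip (a point): Point to grip the probe: on the handle 20 mm back from the body origin, 8 mm above the underside, near the centre of mass; axes as the probe's.
- spraycan: Bystander: white spray can, 52 mm diameter, 190 mm high, loose, stands beyond the dock's block. Origin: centre of its underside.
- spool: Bystander: solder spool, steel grey, 50 mm diameter, 40 mm high, loose, stands between the two instruments. Origin: centre of its underside.

How it is judged:
On the way:
1. the pack is lifted clear of the dock with its tab pressed in (z of pack in the frame of dock above 0.045 m and value of joint tab above 0.004 m), for 0.1 s.
At the end, for the whole second after the job is handed in: Spatula in the first lane, probe in the middle: within 30 mm of the lane centre across, 16 mm along, 6 mm of floor height, 0.3 rad of its direction, flat to 0.1 rad. Pack in the wide lane: within 25 mm across, 30 mm along, 6 mm of floor height, upright to 0.08 rad. All at rest (x of spatula in the frame of lane_first between -0.03 and 0.03 m and y of spatula in the frame of lane_first between -0.016 and 0.016 m and z of spatula in the frame of lane_first between -0.006 and 0.006 m and angle between the x axis of each of spatula, probe and the y axis of tray, either way round below 0.3 rad and angle between each of spatula, probe's own z axis and vertical below 0.1 rad and linear speed of each of spatula, probe, pack below 0.02 m/s and x of probe in the frame of lane_middle between -0.03 and 0.03 m and y of probe in the frame of lane_middle between -0.016 and 0.016 m and z of probe in the frame of lane_middle between -0.006 and 0.006 m and x of pack in the frame of lane_wide between -0.025 and 0.025 m and y of pack in the frame of lane_wide between -0.03 and 0.03 m and z of pack in the frame of lane_wide between -0.006 and 0.006 m and angle between pack's own z axis and vertical below 0.08 rad); the robot touches nothing.
It fails at once if the pack is wrenched up against its latch with the tab not pressed in (over 25 N) (contact force between pack and dock above 25 N and value of joint tab below 0.005 m and z of pack in the frame of dock above 0.013 m).
It fails at once if the pack is dropped or rammed into the tray (over 60 N) (contact force between pack and tray above 60 N).
It fails at once if the spray can or spool is moved more than 20 mm or tipped (distance of any of spraycan, spool from where it was at the start of the episode above 0.02 m or angle between any of spraycan, spool's own z axis and vertical above 0.2 rad).
It also fails if it takes over 70 s, if anything falls off the work surface, if the arm or the gripper's body presses on something with over 40 N, if the wrist force passes 120 N, or if a joint passes its speed limit or range.

ROBOT

A 6-joint arm with a two-finger parallel gripper is mounted at the origin on the work surface. World frame = base frame: x ahead of the robot, y to its left, z up, the work surface at z = 0. Lengths are in m, angles in rad, forces in N, time in s.
With the tool pointing down it reaches from about 0.3 to 0.875 m from the base axis. Payload 6.4 kg.
Tool frame: the origin (TCP) lies on the centre line of the jaws, within the pads' length; the fingertips stand 25 mm ahead of it and the grasp point (between the pads) lies 6 mm ahead of it; z points along the fingers, y is the line along which they close (so a half turn about z gives the same grasp; the last joint's range is limited). The gripper opens to 85 mm and grips with 20 to 120 N. Pads are 22 mm wide; open, the fingers measure 114 mm over their backs; the gripper's body (76 mm by 85 mm) begins 54 mm behind the grasp point. The pads swing forward as they close: fully open they stand 13 mm farther back than shut.
Start: joints at [-1.389, 0.181, 1.607, -0, 1.354, -0.206], TCP at [0.217, -0.532, 0.256] pointing down, gripper open.
Joint ranges: [-2.99, 2.99], [-0.89, 2.07], [0.3, 2.58], [-1.14, 4.28], [0, 2.63], [-3.12, 3.12]. Speed limits (rad/s): [2.57, 2.57, 3.01, 3.14, 3.14, 3.14].

INTERFACE

Orientations are given as a rotation vector (axis times angle).
In Python, from rig import read_state, capture, close_job gives the robot as it stands. The module is installed in compiled form; this text tells all that it offers.
- The arm moves only by the tool step_arm, never from a script. Its argument "rows" is a list of rows, each a list of 7 numbers: the finger opening in mm, from 0 to 85.4, then the shift along the tool's x, y, z in mm, then the turn, a rotation vector about the tool's x, y, z in rad. In form: [[claw, tx, ty, tz, wx, wy, wz], ...]. A call has exactly 5 rows; each row is the pose to reach, as a shift and turn from the pose commanded when the call began, along the tool's axes at that moment; what a row does not reach only later rows make up. A row lasts 1/10 s, in which the tool goes at most 50 mm and 8.59 degrees, less where a joint would pass 70% of its speed; a pose out of reach is approached as far as the arm can. A call with a gripper value outside its range is refused whole. The fingers move at their own pace and stop on an object; "force" is the grip in N (left out, the last holds). Time passes only in rows, so rows that repeat a pose let the fingers close, or fill a call up. It gives the time, the measured TCP pose, the force, the opening and the grip force at its end, in the units of the state.
- read_state(): the state, without advancing time (a new reading comes with each control period).
- capture(name): name is "side" or "top"; returns a dict with "pixels" (420x560x3 uint8, blue, green, red), "fovy" (degrees; the focal length in pixels is half the picture's height over the tangent of half this angle, whatever the lens; pixels are square), "cx", "cy" (the principal point, pixels), "R" (3x3) and "t" (3): a world point X has camera coordinates R X + t. Camera axes: x right, y down, z forward; pixel columns grow to the right and rows downward; lengths in m; the calibration is good to about 2 mm. A picture is of the moment at which its call begins. There is no depth.
- close_job(): hands the job in; it is judged then, once.
The state is a dict: "time": time; "joint_pos": joint angles; "dq": joint speeds; "effort": joint torques, N m; "ee_pos": TCP position; "tcp_rot": TCP orientation; "ft_force": force on the tool from outside, world axes, zero at the start; "wrist_torque": the same for the moment, N m; "grip_width": finger opening in m; "finger_force": force on a finger pad.
Only numpy, scipy, OpenCV 4.12 (cv2) and the standard library are available. Lean on these libraries where they do the work, as an engineer would, in place of code of your own. Each camera call takes 0.05 s, during which the arm holds its last target. There are 200 camera calls.

## Working session

There is one attempt and no reset: what is moved stays moved. The work goes in short steps, Python scripts to look and compute and a tool call to move; the robot and the scene stay as the last step left them, time stands still between calls to the robot, and variables do not carry over. Pictures are saved under pics/ and viewed, at most 10 in all, crops included, and the job is handed in when it is done.

Besides the shell and the picture viewer there is one more tool, called after ">>>" as a command line: name --pt "numbers of a row" for each row, then --argument value for the rest. step_arm: Moves the arm, as the interface text tells. Its arguments: {"type":"object","properties":{"rows":{"type":"array","items":{"type":"array","items":{"type":"number"}}},"force":{"type":"number"}},"required":["rows"]}

```bash
mkdir -p pics; python3 - <<'E'
from rig import *
import cv2
for n in ("top","side"):
    c=capture(n); cv2.imwrite(f"pics/{n}0.png",c["pixels"]); print(n,c["fovy"],c["cx"],c["cy"],c["R"],c["t"])
s=read_state(); print({k:s[k] for k in ("time","ee_pos","tcp_rot","grip_width","ft_force")})
E
```

```text
top 57.010349654257844 281.445379467309 207.56269111905553 [[ 0.02399606 -0.99970285 -0.00428979]
 [-0.99530212 -0.02348739 -0.09392564]
 [ 0.09379697  0.00652349 -0.99556997]] [-0.04034615  0.52442723  1.01114143]
side 51.684476014545616 280.30237850211205 209.75711709842676 [[-0.74210678 -0.67002286 -0.01862543]
 [-0.49705925  0.56875192 -0.6553269 ]
 [ 0.44967726 -0.47706459 -0.75511571]] [0.37289839 0.33377257 0.89096996]
{'time': 0.1, 'ee_pos': array([ 0.21736942, -0.53182581,  0.25545545]), 'tcp_rot': array([-3.08113206e+00, -6.05037327e-01, -3.54300114e-05]), 'grip_width': 0.08534544128736779, 'ft_force': array([-0.28676354,  0.45325625,  0.3684003 ])}
```

View pics/top0.png

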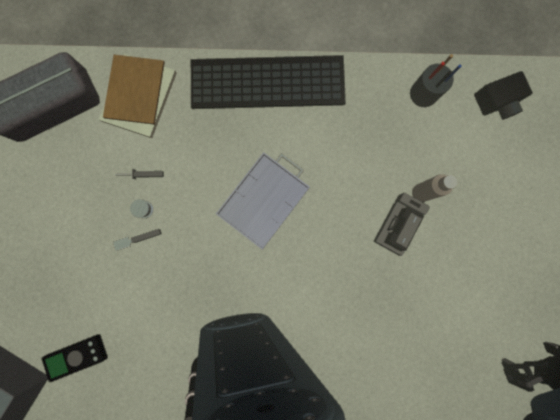

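View pics/side0.png

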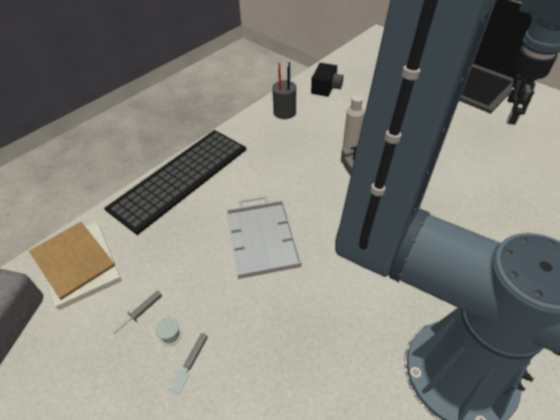

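The top view shows the spatula at about (137,238), with its blade to the left at (122,244). The probe runs from its handle end at (163,174) to the spike tip at (117,175), and the spool is at (140,208). The tray is at (263,201) with its handle at (290,165), the dock and pack at (402,224), and the can at (437,187). In the side view the arm hides the dock. I'll crop and enlarge next.

```bash
cat > h.py <<'E'
import numpy as np, cv2
from rig import *
def cam(n):
    c=capture(n); f=210/np.tan(np.radians(c["fovy"])/2)
    return dict(c,f=f,R=np.array(c["R"]),t=np.array(c["t"]))
def ray(c,uv,z):
    uv=np.atleast_2d(np.array(uv,float))
    d=np.c_[(uv[:,0]-c["cx"])/c["f"],(uv[:,1]-c["cy"])/c["f"],np.ones(len(uv))]@c["R"]
    o=-c["R"].T@c["t"]
    return o+d*((z-o[2])/d[:,2])[:,None]
def proj(c,X):
    p=np.atleast_2d(X)@c["R"].T+c["t"]
    return np.c_[p[:,0]/p[:,2]*c["f"]+c["cx"],p[:,1]/p[:,2]*c["f"]+c["cy"]]
def tri(cs,uvs):
    A=[];b=[]
    for c,uv in zip(cs,uvs):
        o=-c["R"].T@c["t"]; d=ray(c,uv,0)[0]-o; d/=np.linalg.norm(d); P=np.eye(3)-np.outer(d,d)
        A.append(P); b.append(P@o)
    return np.linalg.lstsq(np.vstack(A),np.hstack(b),rcond=None)[0]
E
python3 - <<'E'
from h import *
t=cam("top"); im=t["pixels"]
def up(x,y,w,h,k): return cv2.resize(im[y:y+h,x:x+w],None,fx=k,fy=k,interpolation=cv2.INTER_CUBIC)
a=up(105,155,75,100,4); b=up(365,160,100,100,4)
cv2.imwrite("pics/c1.png",np.hstack([a,b]))
print(t["f"], "camera",-t["R"].T@t["t"])
print("tcp px",proj(t,read_state()["ee_pos"]))
g=cv2.cvtColor(im,cv2.COLOR_BGR2HSV)
for p in [(263,201),(250,215),(150,174),(150,235),(122,244),(140,208),(200,250),(402,224)]: print(p,im[p[1],p[0]],g[p[1],p[0]])
E
```

```text
386.6885957586305 camera [ 0.42808968 -0.0346129   1.05574614]
tcp px [[529.13415226 355.79995099]]
(263, 201) [138 133 132] [115  11 138]
(250, 215) [139 136 132] [103  13 139]
(150, 174) [79 88 89] [27 29 89]
(150, 235) [77 85 87] [24 29 87]
(122, 244) [124 136 127] [ 53  23 136]
(140, 208) [121 134 125] [ 51  25 134]
(200, 250) [128 149 146] [ 34  36 149]
(402, 224) [39 45 44] [35 34 45]
```

View pics/c1.png

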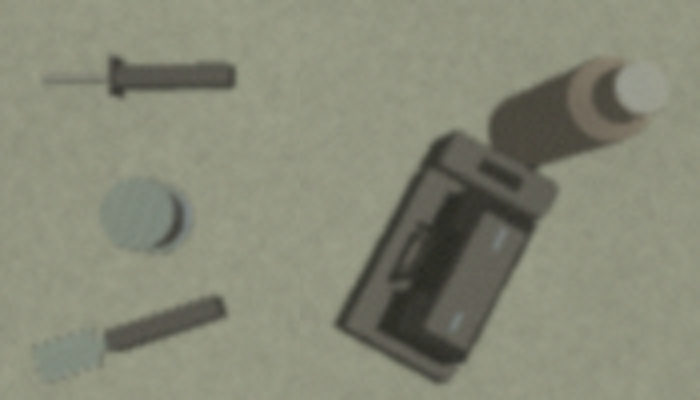

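The enlarged crop puts the dock's block, its +x end, to the upper right towards the can. The tab is on the pack's upper-left flank, near crop (410,255). Next I'll measure the spatula, probe, spool and tray.

```bash
cat > meas.py <<'E'
from h import *
t=cam("top"); im=t["pixels"]; g=cv2.cvtColor(im,cv2.COLOR_BGR2GRAY); hsv=cv2.cvtColor(im,cv2.COLOR_BGR2HSV)
def blobs(m,roi):
    x,y,w,h=roi; mm=np.zeros_like(m); mm[y:y+h,x:x+w]=m[y:y+h,x:x+w]
    cs=cv2.findContours(mm,cv2.RETR_EXTERNAL,cv2.CHAIN_APPROX_NONE)[0]
    return max(cs,key=cv2.contourArea)
def bar(roi,z):
    c=blobs((g<112).astype(np.uint8)*255,roi)
    W=ray(t,c.reshape(-1,2),z)[:,:2]; r=cv2.minAreaRect((W*1000).astype(np.float32))
    b=cv2.boxPoints(r); return np.round(r[0],1),np.round(r[1],1),b.round(1).tolist(),np.round(c.reshape(-1,2).mean(0),1)
if __name__=="__main__":
    print("spat",bar((105,220,70,40),.008)); print("probe",bar((130,160,50,30),.008))
    m=((hsv[...,1]<22)&(g>100)).astype(np.uint8)*255
    m=cv2.morphologyEx(m,cv2.MORPH_CLOSE,np.ones((5,5)));m=cv2.morphologyEx(m,cv2.MORPH_OPEN,np.ones((7,7)))
    c=blobs(m,(200,140,130,120)); print("tray",cv2.minAreaRect(c),cv2.boxPoints(cv2.minAreaRect(c)).tolist())
    W=ray(t,c.reshape(-1,2),.012)[:,:2]*1000; r=cv2.minAreaRect(W.astype(np.float32)); print(r,cv2.boxPoints(r).tolist())
    h=ray(t,[(290,165)],.012); print("trayhandle",h); print("spool",ray(t,[(139,208)],.04)); print("can",ray(t,[(448,181)],.19))
    print("dock corners", ray(t,[(365+x/4,160+y/4) for x,y in [(338,325),(445,380),(560,185),(455,130)]] and [(365+(x-300)/4,160+y/4) for x,y in [(338,325),(445,380),(560,185),(455,130)]],.036))
    # edge straightness
    e=[int(np.argmax(np.abs(np.diff(cv2.blur(im,(9,3))[30:75,u].astype(int).sum(1)))))+30 for u in range(10,560,50)]; print(e)
E
python3 meas.py
```

```text
spat (array([441.6, 337.6]), array([17.2, 84.1]), [[419.1000061035156, 374.1000061035156], [447.79998779296875, 295.1000061035156], [464.0, 301.0], [435.29998779296875, 380.0]], array([145.8, 235.8]))
probe (array([610.7, 342.7]), array([27.8, 86. ]), [[595.7999877929688, 385.29998779296875], [597.7999877929688, 299.3999938964844], [625.7000122070312, 300.0], [623.7000122070312, 386.0]], array([146.3, 173.8]))
tray ((263.2661437988281, 199.0624542236328), (59.542030334472656, 82.119140625), 37.64761734008789) [[214.61465454101562, 213.38845825195312], [264.7732849121094, 148.36798095703125], [311.9176330566406, 184.7364501953125], [261.7590026855469, 249.75692749023438]]
((549.20166015625, 22.20684814453125), (162.001953125, 223.43402099609375), 54.234413146972656) [[411.2101135253906, 21.77672576904297], [592.5078735351562, -108.81385040283203], [687.1932373046875, 22.63697052001953], [505.89544677734375, 153.2275390625]]
trayhandle [[ 0.64405809 -0.04839156  0.012     ]]
spool [[0.51374733 0.3483087  0.04      ]]
can [[ 0.57879464 -0.40368636  0.19      ]]
dock corners [[ 0.44114457 -0.2742244   0.036     ]
 [ 0.40698739 -0.34413805  0.036     ]
 [ 0.53692235 -0.42071723  0.036     ]
 [ 0.57198255 -0.35159827  0.036     ]]
[43, 52, 46, 59, 58, 56, 55, 51, 52, 53, 73]
```

```bash
python3 - <<'E'
from meas import *
s=cam("side"); gs=cv2.cvtColor(s["pixels"],cv2.COLOR_BGR2GRAY)
T=t
for n,roi,roit in (("spat",(165,325,50,60),(105,220,70,40)),("probe",(110,285,55,50),(130,160,50,30))):
    sub=gs[roi[1]:roi[1]+roi[3],roi[0]:roi[0]+roi[2]]
    c=blobs((gs<105).astype(np.uint8)*255,roi); M=cv2.moments(c); u=(M["m10"]/M["m00"],M["m01"]/M["m00"])
    c2=blobs((g<112).astype(np.uint8)*255,roit); M=cv2.moments(c2); u2=(M["m10"]/M["m00"],M["m01"]/M["m00"])
    W=ray(s,c.reshape(-1,2),.008)[:,:2]*1000; r=cv2.minAreaRect(W.astype(np.float32))
    print(n,"side",r,"rays",ray(s,u,.008),ray(T,u2,.008),"tri",tri([T,s],[u2,u]))
sh=cv2.cvtColor(s["pixels"],cv2.COLOR_BGR2HSV)
i=s["pixels"][180:300,210:320]; j=im[140:260,205:325]
cv2.imwrite("pics/c2.png",np.hstack([cv2.resize(i,None,fx=3.3,fy=4,interpolation=2),cv2.resize(j,None,fx=3.6,fy=4,interpolation=2)]))
E
```

```text
spat side ((435.9080810546875, 335.5943603515625), (3.791213274002075, 73.84902954101562), 19.683746337890625) rays [[0.43542804 0.33695185 0.008     ]] [[0.44127042 0.33780764 0.008     ]] tri [0.43946917 0.33764828 0.00360374]
probe side ((605.5565185546875, 341.9319763183594), (8.472330093383789, 77.22107696533203), 4.456238269805908) rays [[0.60563038 0.34359577 0.008     ]] [[0.61132006 0.34655717 0.008     ]] tri [0.60936974 0.34497863 0.00636194]
```

View pics/c2.png

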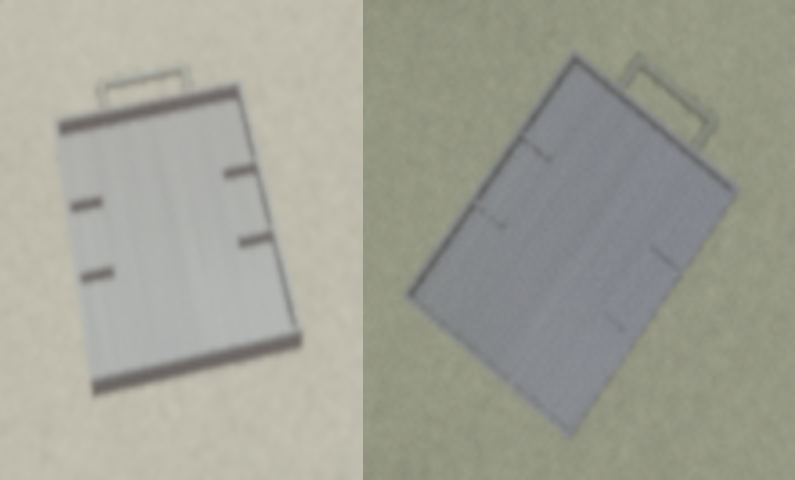

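The enlarged views show the tray corners sharply. In the top panel they are (575,55), (738,190), (572,435) and (410,295), with the handle at the upper right beyond the first lane. In the side panel they are (58,127), (238,88), (300,340) and (95,388).

```bash
python3 - <<'E'
from h import *
t=cam("top"); s=cam("side")
A=np.array([(575,55),(738,190),(572,435),(410,295)],float); A=np.c_[205+(A[:,0]-363)/3.6,140+A[:,1]/4]-.4
B=np.array([(238,88),(300,340)],float); 
for z in (.02,): 
    W=ray(t,A,z)[:,:2]*1000; print(W.round(1),W.mean(0)); e=np.roll(W,-1,0)-W; print(np.hypot(*e.T),np.degrees(np.arctan2(e[:,1],e[:,0])))
C=np.array([(58,120),(238,86),(300,337),(93,385)],float); C=np.c_[210+C[:,0]/3.3,180+C[:,1]/4]-.4
W=ray(s,C,.02)[:,:2]*1000; print(W.round(1),W.mean(0)); e=np.roll(W,-1,0)-W; print(np.hypot(*e.T),np.degrees(np.arctan2(e[:,1],e[:,0])))
p=ray(t,[(105+235/4-.4,155+76/4-.4),(105+42/4-.4,155+79/4-.4)],.01)[:,:2]*1000; print("probe",p,np.degrees(np.arctan2(*(p[1]-p[0])[::-1])),np.hypot(*(p[1]-p[0])))
p=ray(t,[(105+225/4-.4,155+303/4-.4),(105+35/4-.4,155+365/4-.4)],.01)[:,:2]*1000; print("spat",p,np.degrees(np.arctan2(*(p[1]-p[0])[::-1])),np.hypot(*(p[1]-p[0])))
E
```

```text
[[ 673.    24.7]
 [ 583.  -100.3]
 [ 415.4   19.6]
 [ 506.   143.3]] [544.32290185  21.80664992]
[154.05124438 206.08453758 153.31080417 204.78128469] [-125.75438409  144.41220715   53.75722866  -35.378004  ]
[[673.2  23.8]
 [583.2 -95.7]
 [412.2  26.5]
 [501.9 150.8]] [542.63031586  26.34001987]
[149.63018463 210.11310683 153.28107927 213.23839982] [-126.99668779  144.4454411    54.19405043  -36.54791865]
probe [[612.50971314 298.30141389]
 [607.35095934 430.71724052]] 92.23104310310602 132.51627780366633
spat [[457.02268015 296.8755095 ]
 [412.26034745 422.85808937]] 109.56041743118575 133.69845496573905
```

```bash
cat >> h.py <<'E'
from scipy.spatial.transform import Rotation as Ro
def down(yaw):
    c,s=np.cos(np.radians(yaw)),np.sin(np.radians(yaw)); return np.array([[c,s,0],[s,-c,0],[0,0,-1.]])
def plan(*T):
    """targets (x,y,z mm, yaw deg): one line per call, chained from the measured pose"""
    s=read_state(); p=np.array(s["ee_pos"])*1000; R=Ro.from_rotvec(s["tcp_rot"]).as_matrix()
    print("t",s["time"],"p",p.round(1),"yaw",np.degrees(np.arctan2(R[1,0],R[0,0])).round(1),"w",s["grip_width"],"F",np.round(s["ft_force"],1),"fin",s["finger_force"])
    for x,y,z,yaw in T:
        q=np.array([x,y,z],float); Q=down(yaw)
        print((R.T@(q-p)).round(1).tolist(),Ro.from_matrix(R.T@Q).as_rotvec().round(3).tolist()); p,R=q,Q
E
python3 - <<'E'
from h import *
plan((330,-330,280,40),(430,-110,280,65),(450,120,250,90),(439.5,342,130,109.6),(439.5,342,60,109.6),(439.5,342,29,109.6))
E
```

```text
t 0.4 p [ 217.5 -532.2  256.1] yaw 22.2 w 0.08565721797403991 F [0.4 0.9 0.4] fin 0.0
[180.7, -144.6, -23.8] [-0.0, -0.0, -0.31]
[218.0, -104.3, 0.0] [0.0, 0.0, -0.436]
[216.9, -79.1, 30.0] [0.0, 0.0, -0.436]
[222.0, -10.5, 120.0] [0.0, 0.0, -0.342]
[0.0, 0.0, 70.0] [0.0, 0.0, 0.0]
[0.0, 0.0, 31.0] [0.0, 0.0, 0.0]
```

>>> step_arm --pt "40 36 -29 -5 0 0 -0.06" --pt "40 72 -58 -10 0 0 -0.12" --pt "40 108 -87 -14 0 0 -0.18" --pt "40 145 -116 -19 0 0 -0.25" --pt "40 181 -145 -24 0 0 -0.31" --force 30

```text
time: 0.9
ee_pos: [0.3307, -0.3279, 0.2806]
tcp_rot: [2.951, 1.077, 0.0]
ft_force: [0.9, -0.3, -0.6]
grip_width: 0.0403
finger_force: 0.0
```

>>> step_arm --pt "40 44 -21 0 0 0 -0.09" --pt "40 87 -42 0 0 0 -0.17" --pt "40 131 -63 0 0 0 -0.26" --pt "40 174 -83 0 0 0 -0.35" --pt "40 218 -104 0 0 0 -0.44"

```text
time: 1.4
ee_pos: [0.4309, -0.1081, 0.2807]
tcp_rot: [2.643, 1.696, 0.001]
ft_force: [0.3, -0.7, -0.1]
grip_width: 0.0398
finger_force: 0.0
```

>>> step_arm --pt "40 43 -16 6 0 0 -0.09" --pt "40 87 -32 12 0 0 -0.17" --pt "40 130 -48 18 0 0 -0.26" --pt "40 174 -63 24 0 0 -0.35" --pt "40 217 -79 30 0 0 -0.44"

```text
time: 1.9
ee_pos: [0.4497, 0.1222, 0.2504]
tcp_rot: [2.209, 2.233, 0.001]
ft_force: [0.5, -0.6, 0.9]
grip_width: 0.0403
finger_force: 0.0
```

```bash
python3 - <<'E'
from h import *
plan((439.5,342,90,109.6),(439.5,342,29,109.6))
s=cam("side"); i=s["pixels"][110:250,290:460]
cv2.imwrite("pics/c3.png",cv2.resize(i,None,fx=4,fy=4,interpolation=2))
E
```

```text
t 1.9 p [449.7 122.2 250.4] yaw 90.6 w 0.040296756934384184 F [ 0.5 -0.6  0.9] fin 0.0
[219.9, -8.1, 160.4] [0.001, 0.0, -0.331]
[0.0, 0.0, 61.0] [0.0, 0.0, 0.0]
```

View pics/c3.png

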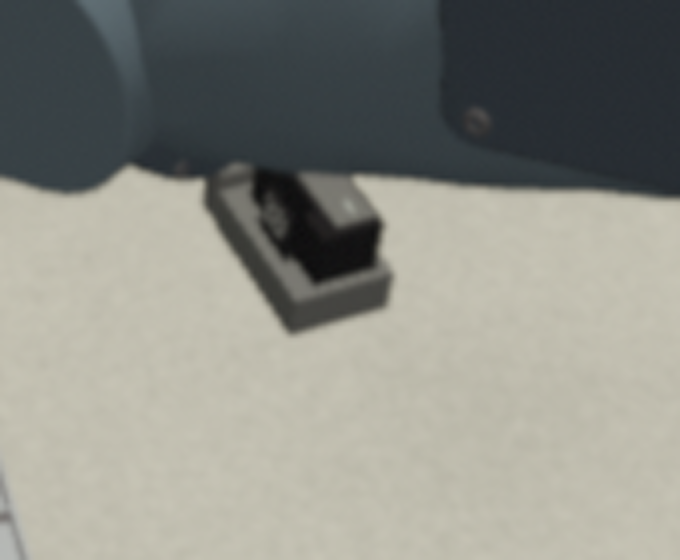

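The side crop shows the dock and the pack's near end below the arm: near bottom corner (290,330), pack top corner (380,225), tab near (275,215). Now I'll go down to the spatula.

>>> step_arm --pt "40 44 -2 20 0 0 -0.07" --pt "40 88 -4 40 0 0 -0.13" --pt "40 132 -5 65 0 0 -0.2" --pt "40 176 -7 90 0 0 -0.27" --pt "40 220 -8 110 0 0 -0.33"

```text
time: 2.45
ee_pos: [0.4396, 0.3417, 0.139]
tcp_rot: [-1.814, -2.565, 0.001]
ft_force: [0.1, 0.2, 0.9]
grip_width: 0.0401
finger_force: 0.0
```

>>> step_arm --pt "40 0 0 25 0 0 0" --pt "40 0 0 50 0 0 0" --pt "40 0 0 70 0 0 0" --pt "40 0 0 80 0 0 0" --pt "40 0 0 80 0 0 0"

```text
time: 2.95
ee_pos: [0.4393, 0.3396, 0.0589]
tcp_rot: [-1.817, -2.561, 0.004]
ft_force: [-0.7, -0.6, 0.1]
grip_width: 0.0402
finger_force: 0.0
```

```bash
python3 - <<'E'
from h import *
plan((439.5,342,29,109.6))
t=cam("top"); s=cam("side")
a=cv2.resize(t["pixels"][150:260,100:200],(400,440),interpolation=2); b=cv2.resize(s["pixels"][290:400,120:220],(400,440),interpolation=2)
cv2.imwrite("pics/c4.png",np.hstack([a,b]))
E
```

```text
t 2.95 p [439.3 339.6  58.9] yaw 109.3 w 0.04015419737244524 F [-0.7 -0.6  0.1] fin 0.0
[2.2, 1.1, 29.9] [-0.003, 0.0, -0.005]
```

View pics/c4.png

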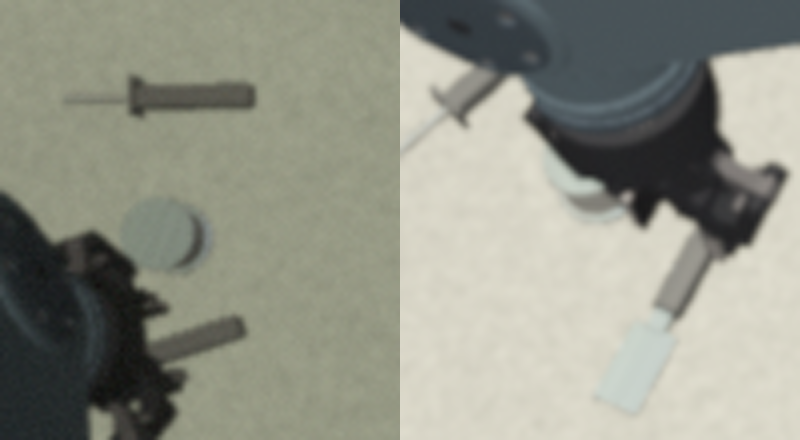

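Both crops show the spatula handle between the open fingers, near top crop (170,340), and the finger on that side clears the spool. I'll descend and grip.

>>> step_arm --pt "40 2 1 12 0 0 0" --pt "40 2 1 24 0 0 0" --pt "40 2 1 30 0 0 0" --pt "40 2 1 30 0 0 0" --pt "10 2 1 30 0 0 0"

```text
time: 3.55
ee_pos: [0.4404, 0.3423, 0.03]
tcp_rot: [-1.817, -2.562, 0.001]
ft_force: [-0.1, -0.8, 0.3]
grip_width: 0.0267
finger_force: 0.0
```

>>> step_arm --pt "10 0 0 0 0 0 0" --pt "10 0 0 0 0 0 0" --pt "10 0 0 0 0 0 0" --pt "10 0 0 0 0 0 0" --pt "10 0 0 0 0 0 0"

```text
time: 4.05
ee_pos: [0.4407, 0.3425, 0.0306]
tcp_rot: [1.817, 2.562, 0.001]
ft_force: [1.2, -0.4, 3.2]
grip_width: 0.0153
finger_force: 32.3
```

```bash
python3 - <<'E'
from h import *
plan((439.5,342,120,109.6),(490,170,120,85),(570,-12,110,56),(588.1,-33,60,54.3),(588.1,-33,34,54.3))
E
```

```text
t 4.05 p [440.7 342.5  30.6] yaw 109.3 w 0.015344211535481284 F [ 1.2 -0.4  3.2] fin 32.3342102766037
[-0.1, -1.2, -89.4] [0.001, -0.0, -0.005]
[-179.0, -10.1, 0.0] [0.0, 0.0, 0.429]
[-174.3, 95.6, 10.0] [0.0, 0.0, 0.506]
[-7.3, 26.7, 50.0] [0.0, 0.0, 0.03]
[0.0, 0.0, 26.0] [0.0, 0.0, 0.0]
```

>>> step_arm --pt "10 0 0 -20 0 0 0" --pt "10 0 0 -45 0 0 0" --pt "10 0 0 -70 0 0 0" --pt "10 0 -1 -90 0 0 0" --pt "10 0 -1 -90 0 0 0"

```text
time: 4.55
ee_pos: [0.4413, 0.343, 0.1233]
tcp_rot: [1.816, 2.56, 0.008]
ft_force: [0.5, -0.2, -0.3]
grip_width: 0.0149
finger_force: 32.1
```

>>> step_arm --pt "10 -36 -2 0 0 0 0.09" --pt "10 -72 -4 0 0 0 0.17" --pt "10 -107 -6 0 0 0 0.26" --pt "10 -143 -8 0 0 0 0.34" --pt "10 -179 -10 0 0 0 0.43"

```text
time: 5.05
ee_pos: [0.4887, 0.1684, 0.119]
tcp_rot: [-2.325, -2.111, 0.002]
ft_force: [0.7, -0.1, -0.6]
grip_width: 0.0149
finger_force: 32.1
```

>>> step_arm --pt "10 -35 19 2 0 0 0.1" --pt "10 -70 38 4 0 0 0.2" --pt "10 -105 57 6 0 0 0.3" --pt "10 -140 77 8 0 0 0.4" --pt "10 -174 96 10 0 0 0.51"

```text
time: 5.55
ee_pos: [0.5685, -0.0139, 0.1088]
tcp_rot: [-2.783, -1.455, 0.002]
ft_force: [1.1, -0.1, -1.4]
grip_width: 0.0152
finger_force: 32.1
```

```bash
python3 - <<'E'
from h import *
plan((588.1,-33,60,54.3),(588.1,-33,35,54.3))
E
```

```text
t 5.55 p [568.5 -13.9 108.8] yaw 55.2 w 0.015193992708973448 F [ 1.1 -0.1 -1.4] fin 32.0716917514801
[-4.5, 27.1, 48.7] [-0.002, 0.001, 0.016]
[0.0, 0.0, 25.0] [0.0, 0.0, 0.0]
```

>>> step_arm --pt "10 -3 18 10 0 0 0.016" --pt "10 -4.5 27 25 0 0 0.016" --pt "10 -4.5 27 40 0 0 0.016" --pt "10 -4.5 27 49 0 0 0.016" --pt "10 -4.5 27 49 0 0 0.016"

```text
time: 6.05
ee_pos: [0.5861, -0.0302, 0.0587]
tcp_rot: [-2.789, -1.439, 0.006]
ft_force: [-0.7, 0.8, -1.3]
grip_width: 0.0152
finger_force: 32.1
```

>>> step_arm --pt "10 0 0 8 0 0 0" --pt "10 0 0 16 0 0 0" --pt "10 0 0 22 0 0 0" --pt "10 0 0 24 0 0 0" --pt "10 0 0 24 0 0 0"

```text
time: 6.55
ee_pos: [0.5882, -0.0312, 0.037]
tcp_rot: [-2.792, -1.439, 0.001]
ft_force: [-0.2, 0.5, -1.2]
grip_width: 0.015
finger_force: 32.1
```

```bash
python3 - <<'E'
from h import *
plan((588.1,-33,35,54.3))
E
```

```text
t 6.55 p [588.2 -31.2  37. ] yaw 54.5 w 0.01498341404995157 F [-0.2  0.5 -1.2] fin 32.07158803939819
[-1.5, 1.0, 2.0] [-0.001, 0.0, 0.004]
```

>>> step_arm --pt "10 -1.5 1 2 0 0 0" --pt "10 -1.5 1 2.5 0 0 0" --pt "10 -1.5 1 2.5 0 0 0" --pt "27 -1.5 1 2.5 0 0 0" --pt "27 -1.5 1 2.5 0 0 0"

```text
time: 7.05
ee_pos: [0.5885, -0.0332, 0.035]
tcp_rot: [2.792, 1.439, 0.0]
ft_force: [-0.0, -0.1, 0.4]
grip_width: 0.0274
finger_force: 0.0
```

>>> step_arm --pt "27 0 0 0 0 0 0" --pt "27 0 0 -15 0 0 0" --pt "27 0 0 -40 0 0 0" --pt "27 0 0 -70 0 0 0" --pt "40 0 0 -90 0 0 0"

```text
time: 7.55
ee_pos: [0.5894, -0.0334, 0.1281]
tcp_rot: [2.791, 1.438, 0.004]
ft_force: [0.4, -0.4, -0.3]
grip_width: 0.039
finger_force: 0.0
```

```bash
python3 - <<'E'
from h import *
plan((600,160,120,75),(608.5,344.5,80,92.2),(608.5,344.5,30,92.2))
E
```

```text
t 7.55 p [589.4 -33.4 128.1] yaw 54.5 w 0.03901762652436756 F [ 0.4 -0.4 -0.3] fin 0.0
[163.6, -103.6, 8.0] [0.003, -0.001, -0.357]
[180.4, -39.5, 40.0] [0.0, 0.0, -0.3]
[0.0, 0.0, 50.0] [0.0, 0.0, 0.0]
```

>>> step_arm --pt "40 33 -21 2 0 0 -0.07" --pt "40 65 -41 3 0 0 -0.14" --pt "40 98 -62 5 0 0 -0.21" --pt "40 131 -83 7 0 0 -0.29" --pt "40 164 -104 8 0 0 -0.36"

```text
time: 8.05
ee_pos: [0.599, 0.1623, 0.1181]
tcp_rot: [2.486, 1.919, 0.002]
ft_force: [-0.0, -0.6, -0.3]
grip_width: 0.0403
finger_force: 0.0
```

>>> step_arm --pt "40 40 -9 8 0 0 -0.07" --pt "40 80 -18 18 0 0 -0.14" --pt "40 120 -27 27 0 0 -0.21" --pt "40 155 -35 36 0 0 -0.27" --pt "40 180 -40 40 0 0 -0.3"

```text
time: 8.55
ee_pos: [0.6055, 0.3477, 0.0771]
tcp_rot: [-2.171, -2.27, -0.0]
ft_force: [0.8, -0.5, -0.1]
grip_width: 0.0401
finger_force: 0.0
```

```bash
python3 - <<'E'
from h import *
plan((608.5,344.5,30,92.2))
t=cam("top"); s=cam("side")
a=cv2.resize(t["pixels"][130:240,100:200],(400,440),interpolation=2); b=cv2.resize(s["pixels"][255:365,80:180],(400,440),interpolation=2)
cv2.imwrite("pics/c5.png",np.hstack([a,b]))
E
```

```text
t 8.55 p [605.5 347.7  77.1] yaw 92.6 w 0.04010115740354708 F [ 0.8 -0.5 -0.1] fin 0.0
[-3.3, 2.9, 47.1] [-0.0, -0.0, 0.006]
```

View pics/c5.png

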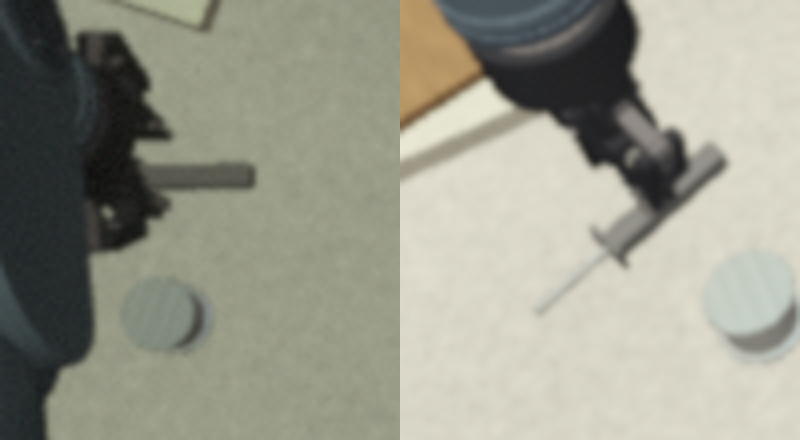

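The crops show the probe handle between the fingers in both views (top crop (170,177)), with the guard ahead of them and the spool clear. I'll descend and grip.

>>> step_arm --pt "40 -3 3 15 0 0 0.006" --pt "40 -3 3 30 0 0 0.006" --pt "40 -3 3 43 0 0 0.006" --pt "40 -3 3 47 0 0 0.006" --pt "40 -3 3 47 0 0 0.006"

```text
time: 9.15
ee_pos: [0.6086, 0.341, 0.0281]
tcp_rot: [-2.183, -2.258, 0.004]
ft_force: [0.1, -0.0, 0.4]
grip_width: 0.0401
finger_force: 0.0
```

>>> step_arm --pt "10 0 0 0 0 0 0" --pt "10 0 0 0 0 0 0" --pt "10 0 0 0 0 0 0" --pt "10 0 0 0 0 0 0" --pt "10 0 0 0 0 0 0"

```text
time: 9.65
ee_pos: [0.6099, 0.3423, 0.0307]
tcp_rot: [2.182, 2.26, 0.002]
ft_force: [0.2, -0.2, 3.2]
grip_width: 0.0148
finger_force: 32.7
```

```bash
python3 - <<'E'
from h import *
plan((608.5,344.5,120,92.2),(580,160,120,72),(537.8,6,100,54.3),(537.8,3.2,38,54.3))
E
```

```text
t 9.65 p [609.9 342.3  30.7] yaw 92.0 w 0.01480628337766163 F [ 0.2 -0.2  3.2] fin 32.7117133140564
[2.2, -1.2, -89.4] [0.001, -0.0, -0.003]
[-183.3, -35.6, 0.0] [0.0, 0.0, 0.353]
[-159.5, 7.5, 20.0] [0.0, 0.0, 0.309]
[-2.3, 1.6, 62.0] [0.0, 0.0, 0.0]
```

>>> step_arm --pt "10 0 0 -20 0 0 0" --pt "10 0 0 -45 0 0 0" --pt "10 0 0 -70 0 0 0" --pt "10 0 0 -89 0 0 0" --pt "10 0 0 -89 0 0 0"

```text
time: 10.15
ee_pos: [0.6116, 0.3432, 0.124]
tcp_rot: [2.18, 2.258, 0.011]
ft_force: [0.2, 0.3, 0.2]
grip_width: 0.0151
finger_force: 32.3
```

>>> step_arm --pt "10 -37 -7 0 0 0 0.07" --pt "10 -73 -14 0 0 0 0.14" --pt "10 -110 -21 0 0 0 0.21" --pt "10 -147 -28 0 0 0 0.28" --pt "10 -183 -36 0 0 0 0.35"

```text
time: 10.65
ee_pos: [0.5787, 0.1566, 0.1181]
tcp_rot: [-2.544, -1.842, 0.002]
ft_force: [0.7, -0.4, -0.8]
grip_width: 0.0146
finger_force: 32.2
```

>>> step_arm --pt "10 -32 2 4 0 0 0.06" --pt "10 -64 3 8 0 0 0.12" --pt "10 -96 5 12 0 0 0.19" --pt "10 -128 6 16 0 0 0.25" --pt "10 -160 8 20 0 0 0.31"

```text
time: 11.15
ee_pos: [0.5366, 0.0024, 0.0981]
tcp_rot: [-2.798, -1.427, 0.002]
ft_force: [0.1, 0.1, -0.4]
grip_width: 0.015
finger_force: 32.2
```

```bash
python3 - <<'E'
from h import *
plan((537,2,38,54.3))
s=read_state()
E
```

```text
t 11.15 p [536.6   2.4  98.1] yaw 54.1 w 0.014997107494026314 F [ 0.1  0.1 -0.4] fin 32.2451251745224
[-0.1, 0.7, 60.1] [-0.001, 0.001, -0.004]
```

>>> step_arm --pt "10 0 0 20 0 0 0" --pt "10 0 1 40 0 0 0" --pt "10 0 1 54 0 0 0" --pt "10 0 1 60 0 0 0" --pt "10 0 1 60 0 0 0"

```text
time: 11.65
ee_pos: [0.5378, 0.0032, 0.0378]
tcp_rot: [-2.795, -1.431, 0.003]
ft_force: [0.2, 0.1, -1.2]
grip_width: 0.0148
finger_force: 32.2
```

```bash
python3 - <<'E'
from h import *
plan((537,2,35,54.3))
E
```

```text
t 11.65 p [537.8   3.2  37.8] yaw 54.2 w 0.014828846557766564 F [ 0.2  0.1 -1.2] fin 32.246745228767395
[-1.5, 0.1, 2.8] [-0.002, 0.001, -0.002]
```

>>> step_arm --pt "10 -1 0 2 0 0 0" --pt "10 -1 0 2.5 0 0 0" --pt "10 -1 0 2.5 0 0 0" --pt "27 -1 0 2.5 0 0 0" --pt "27 -1 0 2.5 0 0 0"

```text
time: 12.15
ee_pos: [0.5384, 0.002, 0.0367]
tcp_rot: [2.796, 1.431, 0.001]
ft_force: [0.7, 1.0, -0.3]
grip_width: 0.027
finger_force: 0.0
```

>>> step_arm --pt "27 0 0 0 0 0 0" --pt "27 0 0 -20 0 0 0" --pt "27 0 0 -60 0 0 0" --pt "27 0 0 -110 0 0 0" --pt "85 0 0 -150 0 0 0"

```text
time: 12.65
ee_pos: [0.5383, 0.0019, 0.1888]
tcp_rot: [2.796, 1.43, 0.002]
ft_force: [1.3, 0.1, -0.9]
grip_width: 0.0401
finger_force: 0.0
```

```bash
python3 - <<'E'
from h import *
plan((430,180,200,100),)
E
```

```text
t 12.65 p [538.3   1.9 188.8] yaw 54.2 w 0.04005371447387169 F [ 1.3  0.1 -0.9] fin 0.0
[81.0, -192.0, -11.4] [0.001, -0.0, -0.8]
```

>>> step_arm --pt "85 16 -38 0 0 0 -0.1" --pt "85 32 -77 0 0 0 -0.2" --pt "85 49 -115 0 0 0 -0.3" --pt "85 65 -153 0 0 0 -0.4" --pt "85 81 -192 0 0 0 -0.5"

```text
time: 13.15
ee_pos: [0.4288, 0.1811, 0.1866]
tcp_rot: [2.352, 2.082, 0.001]
ft_force: [-0.2, 1.0, -0.2]
grip_width: 0.0847
finger_force: 0.0
```

>>> step_arm --pt "85 30 0 0 0 0 0" --pt "85 60 0 0 0 0 0" --pt "85 90 0 0 0 0 0" --pt "85 120 0 0 0 0 0" --pt "85 150 0 0 0 0 0"

```text
time: 13.65
ee_pos: [0.4484, 0.3302, 0.1864]
tcp_rot: [2.356, 2.079, 0.0]
ft_force: [0.9, 0.7, 0.7]
grip_width: 0.0852
finger_force: 0.0
```

```bash
python3 - <<'E'
from h import *
plan()
t=cam("top"); s=cam("side")
P=lambda c,x,y,w,h: cv2.resize(c["pixels"][y:y+h,x:x+w],(400,300),interpolation=2)
cv2.imwrite("pics/c6.png",np.vstack([np.hstack([P(t,200,140,120,120),P(s,210,180,120,120)]),np.hstack([P(t,365,185,80,75),P(s,325,90,100,110)])]))
E
```

```text
t 13.65 p [448.4 330.2 186.4] yaw 82.8 w 0.08515114856245241 F [0.9 0.7 0.7] fin 0.0
```

View pics/c6.png

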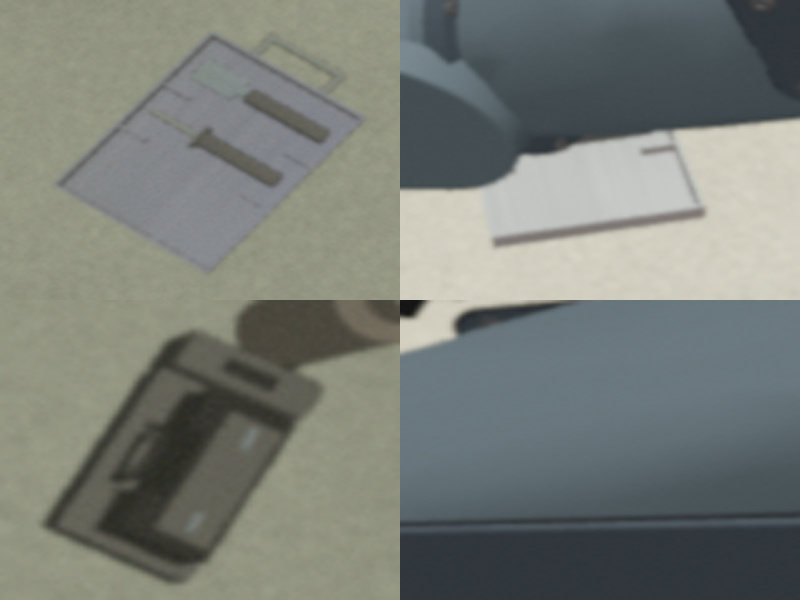

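The spatula and probe lie along their lanes, with midpoints near crop (262,104) and (215,147), and the arm hides the dock in the side view. I'll take one enlarged, contrast-stretched look at the dock from the top.

```bash
python3 - <<'E'
from h import *
t=cam("top")
a=np.mean([cam("top")["pixels"].astype(float) for _ in range(4)],0)[185:260,368:448]
b=np.clip((a-15)*255/145,0,255).astype(np.uint8); b=(255*(b/255.)**.6).astype(np.uint8)
cv2.imwrite("pics/c7.png",cv2.resize(b,None,fx=8,fy=8,interpolation=2))
def f(L,z): 
    p=np.array(L,float); return ray(t,np.c_[200+p[:,0]/3.333,140+p[:,1]/2.5]-.4,z)[:,:2]*1000
c=np.array([543.8,23.5]); ux=np.array([-.812,.5835]); uy=np.array([-.5835,-.812])
for L in ([(193,75),(328,135)],[(150,113),(280,180)]):
    W=f(L,.014); m=W.mean(0)-c; print("tray xy",m@ux,m@uy,W)
E
```

```text
tray xy -66.24948445784439 0.863690788762176 [[628.84021269  40.09929173]
 [565.36061082 -71.82954062]]
tray xy -7.667999908041478 -1.2461515951822062 [[586.0938649   73.96949756]
 [515.41578176 -33.89557593]]
```

View pics/c7.png

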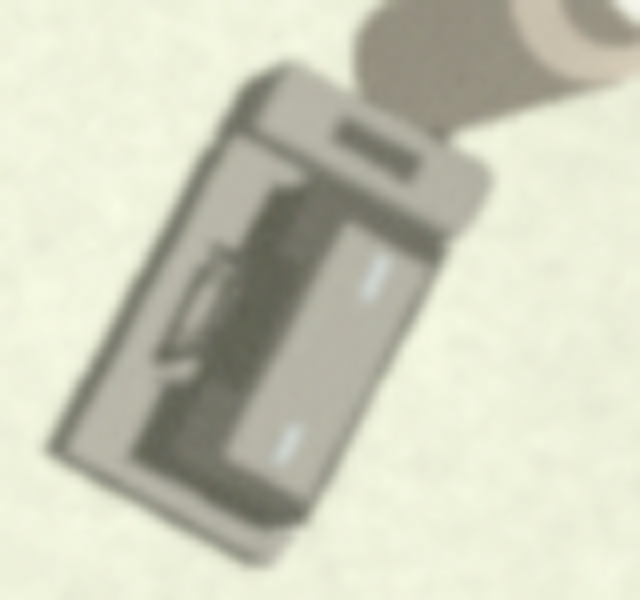

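The enlarged dock shows rim corners near (68,447) and (268,553), block top corners near (284,58) and (497,180), and the pack's −y top edge from (447,258) to (305,522). I'll fit a rigid pose to those points.

```bash
python3 - <<'E'
from h import *
t=cam("top")
D=[((68,447),(-60,44,36)),((268,553),(-60,-34,36)),((284,58),(88,44,52)),((497,180),(88,-34,52)),((247,130),(60,44,52)),((448,242),(60,-34,52)),((447,258),(50,-24,78)),((305,522),(-50,-24,78))]
W=np.array([ray(t,[(368+u/8-.4,185+v/8-.4)],m[2]/1000)[0,:2]*1000 for (u,v),m in D]); M=np.array([m[:2] for _,m in D],float)
for idx in (range(8),range(6)):
    w,m=W[list(idx)],M[list(idx)]
    wc,mc=w.mean(0),m.mean(0); H=(m-mc).T@(w-wc); a=np.arctan2(H[0,1]-H[1,0],H[0,0]+H[1,1]); R=np.array([[np.cos(a),-np.sin(a)],[np.sin(a),np.cos(a)]])
    o=wc-R@mc; print(np.degrees(a),o,((w-o)@R-m).round(1).tolist())
plan((460,80,250,60),(440,-150,240,15),(473,-342,170,-29))
E
```

```text
-28.136148158575676 [ 474.63458177 -342.92581021] [[1.9, -1.9], [3.7, 2.9], [-1.7, -0.1], [-3.1, -1.1], [-0.6, -0.7], [-0.9, 3.4], [-1.9, -1.4], [2.6, -1.1]]
-28.270118073866215 [ 474.75235478 -342.44224974] [[2.0, -2.5], [3.9, 2.3], [-1.7, -0.4], [-2.9, -1.4], [-0.6, -1.1], [-0.7, 3.1]]
t 14.05 p [448.4 327.9 186.3] yaw 82.8 w 0.08489225185043474 F [ 0.8 -0.2  0.1] fin 0.0
[-244.5, 42.6, -63.7] [-0.0, 0.0, 0.397]
[-209.2, 97.7, 10.0] [0.0, 0.0, 0.785]
[-17.8, 194.0, 70.0] [0.0, 0.0, 0.768]
```

>>> step_arm --pt "85 -47 8 -13 0 0 0.08" --pt "85 -94 17 -26 0 0 0.16" --pt "85 -141 25 -38 0 0 0.24" --pt "85 -188 34 -50 0 0 0.32" --pt "85 -235 43 -62 0 0 0.4"

```text
time: 14.55
ee_pos: [0.4613, 0.0879, 0.249]
tcp_rot: [2.725, 1.563, 0.001]
ft_force: [0.5, -0.4, -0.3]
grip_width: 0.0851
finger_force: 0.0
```

>>> step_arm --pt "85 -42 20 2 0 0 0.14" --pt "85 -84 40 4 0 0 0.28" --pt "85 -126 60 6 0 0 0.42" --pt "85 -168 80 8 0 0 0.56" --pt "85 -209 98 10 0 0 0.7"

```text
time: 15.05
ee_pos: [0.4409, -0.1422, 0.2386]
tcp_rot: [3.096, 0.529, 0.001]
ft_force: [0.4, -0.5, -0.5]
grip_width: 0.0848
finger_force: 0.0
```

```bash
python3 - <<'E'
from h import *
plan((474,-342.5,170,-28.3),(474,-342.5,66,-28.3))
E
```

```text
t 15.05 p [ 440.9 -142.2  238.6] yaw 19.4 w 0.08477223211425042 F [ 0.4 -0.5 -0.5] fin 0.0
[-35.3, 199.9, 68.8] [0.001, -0.001, 0.832]
[0.0, 0.0, 104.0] [0.0, 0.0, 0.0]
```

>>> step_arm --pt "85 -7 40 14 0 0 0.14" --pt "85 -14 80 28 0 0 0.28" --pt "85 -21 120 41 0 0 0.42" --pt "85 -28 160 55 0 0 0.56" --pt "85 -35 200 69 0 0 0.7"

```text
time: 15.55
ee_pos: [0.476, -0.342, 0.1689]
tcp_rot: [3.09, -0.565, 0.001]
ft_force: [1.6, 1.1, -0.0]
grip_width: 0.0849
finger_force: 0.0
```

>>> step_arm --pt "85 0 0 0 0 0 0.132" --pt "85 0 0 10 0 0 0.132" --pt "85 0 0 25 0 0 0.132" --pt "85 0 0 35 0 0 0.132" --pt "85 0 0 40 0 0 0.132"

```text
time: 16.05
ee_pos: [0.476, -0.3382, 0.1276]
tcp_rot: [-3.049, 0.752, 0.003]
ft_force: [-0.2, 0.7, -0.8]
grip_width: 0.0851
finger_force: 0.0
```

```bash
python3 - <<'E'
from h import *
plan((474,-342.5,66,-28.3))
t=cam("top"); s=cam("side")
P=lambda c,x,y,w,h: cv2.resize(c["pixels"][y:y+h,x:x+w],(400,400),interpolation=2)
cv2.imwrite("pics/c8.png",np.hstack([P(t,355,165,105,105),P(s,310,90,110,110)]))
E
```

```text
t 16.05 p [ 476.  -338.2  127.6] yaw -27.7 w 0.08508991410417859 F [-0.2  0.7 -0.8] fin 0.0
[0.3, 4.8, 61.6] [-0.001, 0.002, 0.01]
```

View pics/c8.png

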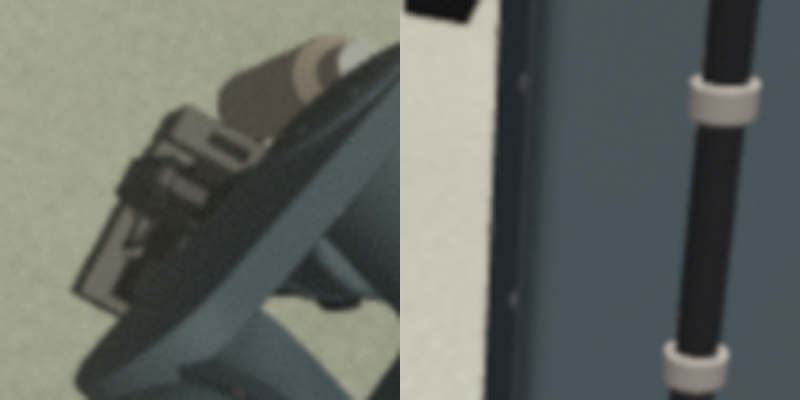

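The top crop shows the gripper straddling the pack near (170,180), with the arm clear of the can cap at (350,50). The side view is blocked by the arm. I'll descend and watch the force.

>>> step_arm --pt "85 0 4.5 8 0 0 0.01" --pt "85 0 4.5 18 0 0 0.01" --pt "85 0 4.5 28 0 0 0.01" --pt "85 0 4.5 38 0 0 0.01" --pt "85 0 4.5 40 0 0 0.01"

```text
time: 16.65
ee_pos: [0.4738, -0.3428, 0.0873]
tcp_rot: [-3.044, 0.771, 0.004]
ft_force: [-0.1, 1.0, 0.0]
grip_width: 0.0852
finger_force: 0.0
```

```bash
python3 - <<'E'
from h import *
plan((474,-342.5,66,-28.3))
E
```

```text
t 16.65 p [ 473.8 -342.8   87.3] yaw -28.4 w 0.08521102516138299 F [-0.1  1.   0. ] fin 0.0
[0.1, -0.3, 21.3] [-0.001, 0.003, -0.002]
```

>>> step_arm --pt "85 0 0 7 0 0 0" --pt "85 0 0 14 0 0 0" --pt "85 0 0 20 0 0 0" --pt "85 0 0 21 0 0 0" --pt "70 0 0 21 0 0 0"

```text
time: 17.15
ee_pos: [0.4745, -0.3435, 0.068]
tcp_rot: [-3.045, 0.771, 0.001]
ft_force: [-0.1, 0.4, 0.1]
grip_width: 0.0727
finger_force: 0.0
```

>>> step_arm --pt "66 0 0 0 0 0 0" --pt "62 0 0 0 0 0 0" --pt "60 0 0 0 0 0 0" --pt "58 0 0 0 0 0 0" --pt "58 0 0 0 0 0 0" --force 25

```text
time: 17.65
ee_pos: [0.4749, -0.3435, 0.0686]
tcp_rot: [-3.045, 0.771, -0.001]
ft_force: [1.6, 1.5, 1.1]
grip_width: 0.058
finger_force: 1.3
```

>>> step_arm --pt "55 0 0 0 0 0 0" --pt "53 0 0 0 0 0 0" --pt "52 0 0 0 0 0 0" --pt "51 0 0 0 0 0 0" --pt "50 0 0 0 0 0 0"

```text
time: 18.15
ee_pos: [0.4744, -0.3443, 0.0687]
tcp_rot: [3.044, -0.771, 0.0]
ft_force: [-1.3, 1.0, 6.3]
grip_width: 0.0502
finger_force: 4.9
```

>>> step_arm --pt "47 0 0 0 0 0 0" --pt "44 0 0 0 0 0 0" --pt "40 0 0 0 0 0 0" --pt "40 0 0 0 0 0 0" --pt "40 0 0 0 0 0 0"

```text
time: 18.65
ee_pos: [0.4743, -0.3449, 0.0693]
tcp_rot: [3.044, -0.771, 0.0]
ft_force: [-3.8, 0.8, 9.3]
grip_width: 0.0466
finger_force: 24.2
```

>>> step_arm --pt "40 0 0 0 0 0 0" --pt "40 0 0 -1 0 0 0" --pt "40 0 0 -3 0 0 0" --pt "40 0 0 -5 0 0 0" --pt "40 0 0 -7 0 0 0" --force 50

```text
time: 19.15
ee_pos: [0.4739, -0.3434, 0.0744]
tcp_rot: [-3.045, 0.771, 0.003]
ft_force: [-1.0, -1.3, -3.8]
grip_width: 0.0447
finger_force: 51.4
```

>>> step_arm --pt "40 0 0 -5 0 0 0" --pt "40 0 0 -10 0 0 0" --pt "40 0 0 -16 0 0 0" --pt "40 0 0 -23 0 0 0" --pt "40 0 0 -30 0 0 0"

```text
time: 19.65
ee_pos: [0.4748, -0.3435, 0.1061]
tcp_rot: [-3.045, 0.771, -0.001]
ft_force: [0.3, -0.0, -2.8]
grip_width: 0.0448
finger_force: 51.8
```

>>> step_arm --pt "40 0 0 -10 0 0 0" --pt "40 0 0 -20 0 0 0" --pt "40 0 0 -32 0 0 0" --pt "40 0 0 -42 0 0 0" --pt "40 0 0 -46 0 0 0"

```text
time: 20.15
ee_pos: [0.4752, -0.3443, 0.1532]
tcp_rot: [3.044, -0.771, 0.003]
ft_force: [0.1, 0.5, -3.1]
grip_width: 0.0447
finger_force: 51.8
```

```bash
python3 - <<'E'
from h import *
plan((455,-210,160,-5),(465,-70,160,25),(493,60,150,54.3),(493,60,64,54.3))
E
```

```text
t 20.15 p [ 475.2 -344.3  153.2] yaw -28.4 w 0.04470321000141184 F [ 0.1  0.5 -3.1] fin 51.84248864650726
[-81.7, -108.4, -7.1] [0.001, -0.002, -0.409]
[-2.2, -140.3, 0.0] [0.0, 0.0, -0.524]
[80.3, -106.0, 10.0] [0.0, 0.0, -0.511]
[0.0, 0.0, 86.0] [0.0, 0.0, 0.0]
```

>>> step_arm --pt "40 -16 -22 -1 0 0 -0.08" --pt "40 -33 -43 -3 0 0 -0.16" --pt "40 -49 -65 -4 0 0 -0.25" --pt "40 -65 -87 -6 0 0 -0.33" --pt "40 -82 -108 -7 0 0 -0.41"

```text
time: 20.65
ee_pos: [0.4537, -0.2086, 0.1585]
tcp_rot: [3.139, -0.13, 0.0]
ft_force: [0.1, -0.5, -2.5]
grip_width: 0.0451
finger_force: 51.9
```

>>> step_arm --pt "40 0 -28 0 0 0 -0.1" --pt "40 -1 -56 0 0 0 -0.21" --pt "40 -1 -84 0 0 0 -0.31" --pt "40 -2 -112 0 0 0 -0.42" --pt "40 -2 -140 0 0 0 -0.52"

```text
time: 21.15
ee_pos: [0.4638, -0.0688, 0.1585]
tcp_rot: [-3.067, -0.683, -0.0]
ft_force: [0.7, -0.4, -2.3]
grip_width: 0.0451
finger_force: 51.9
```

>>> step_arm --pt "40 16 -21 2 0 0 -0.1" --pt "40 32 -42 4 0 0 -0.2" --pt "40 48 -64 6 0 0 -0.31" --pt "40 64 -85 8 0 0 -0.41" --pt "40 80 -106 10 0 0 -0.51"

```text
time: 21.65
ee_pos: [0.492, 0.061, 0.1484]
tcp_rot: [-2.795, -1.434, -0.0]
ft_force: [-0.3, -0.2, -4.1]
grip_width: 0.0446
finger_force: 51.9
```

```bash
python3 - <<'E'
from h import *
plan((493,60,100,54.3),(493,60,66,54.3))
E
```

```text
t 21.65 p [492.   61.  148.4] yaw 54.3 w 0.04464561559246356 F [-0.3 -0.2 -4.1] fin 51.881868839263916
[-0.2, 1.3, 48.4] [0.0, -0.0, 0.0]
[0.0, 0.0, 34.0] [0.0, 0.0, 0.0]
```

>>> step_arm --pt "40 0 1 15 0 0 0" --pt "40 0 1 30 0 0 0" --pt "40 0 1 45 0 0 0" --pt "40 0 1 60 0 0 0" --pt "40 0 1 70 0 0 0"

```text
time: 22.15
ee_pos: [0.4923, 0.0593, 0.0773]
tcp_rot: [-2.798, -1.428, 0.002]
ft_force: [-0.6, -0.7, -2.9]
grip_width: 0.0451
finger_force: 51.9
```

>>> step_arm --pt "40 0 0 3 0 0 0" --pt "40 0 0 6 0 0 0" --pt "40 0 0 8 0 0 0" --pt "40 0 0 9 0 0 0" --pt "40 0 0 10 0 0 0"

```text
time: 22.65
ee_pos: [0.4932, 0.0592, 0.0687]
tcp_rot: [2.798, 1.428, 0.001]
ft_force: [-0.2, 0.0, -3.7]
grip_width: 0.0453
finger_force: 51.9
```

```bash
python3 - <<'E'
from h import *
plan((493,60,61,54.3))
E
```

```text
t 22.65 p [493.2  59.2  68.7] yaw 54.1 w 0.045280630431137364 F [-0.2  0.  -3.7] fin 51.88547372817993
[0.6, -0.6, 7.7] [0.001, -0.0, -0.004]
```

>>> step_arm --pt "40 0 0 1 0 0 0" --pt "40 0 0 2 0 0 0" --pt "40 0 0 3 0 0 0" --pt "40 0 0 4 0 0 0" --pt "40 0 0 5 0 0 0"

```text
time: 23.15
ee_pos: [0.4928, 0.0592, 0.0632]
tcp_rot: [-2.798, -1.428, -0.0]
ft_force: [0.3, -0.9, -2.8]
grip_width: 0.0449
finger_force: 51.9
```

>>> step_arm --pt "40 0 0 0.5 0 0 0" --pt "40 0 0 1 0 0 0" --pt "40 0 0 1.5 0 0 0" --pt "40 0 0 1.5 0 0 0" --pt "40 0 0 1.5 0 0 0"

```text
time: 23.65
ee_pos: [0.4929, 0.0592, 0.0623]
tcp_rot: [2.798, 1.428, -0.0]
ft_force: [-3.3, -1.0, 5.8]
grip_width: 0.0451
finger_force: 55.2
```

The pack has touched the tray floor, with the vertical force up to +5.8 N. I'll open slowly and back off.

>>> step_arm --pt "46 0 0 0 0 0 0" --pt "48 0 0 0 0 0 0" --pt "50 0 0 0 0 0 0" --pt "53 0 0 0 0 0 0" --pt "56 0 0 0 0 0 0" --force 20

```text
time: 24.15
ee_pos: [0.4928, 0.0593, 0.0617]
tcp_rot: [-2.798, -1.428, 0.0]
ft_force: [0.2, 0.4, -0.2]
grip_width: 0.056
finger_force: 0.4
```

>>> step_arm --pt "60 0 0 0 0 0 0" --pt "66 0 0 0 0 0 0" --pt "72 0 0 0 0 0 0" --pt "74 0 0 0 0 0 0" --pt "74 0 0 0 0 0 0"

```text
time: 24.65
ee_pos: [0.4929, 0.0592, 0.0619]
tcp_rot: [2.798, 1.428, 0.0]
ft_force: [0.4, 0.7, -0.1]
grip_width: 0.0741
finger_force: 0.0
```

>>> step_arm --pt "74 0 0 -10 0 0 0" --pt "74 0 0 -30 0 0 0" --pt "74 0 0 -60 0 0 0" --pt "74 0 0 -100 0 0 0" --pt "74 0 0 -150 0 0 0"

```text
time: 25.15
ee_pos: [0.4915, 0.0594, 0.2125]
tcp_rot: [-2.797, -1.427, 0.004]
ft_force: [1.3, 0.4, -0.6]
grip_width: 0.0737
finger_force: 0.0
```

>>> step_arm --pt "74 40 0 0 0 0 0" --pt "74 85 0 0 0 0 0" --pt "74 130 0 0 0 0 0" --pt "74 175 0 0 0 0 0" --pt "74 220 0 0 0 0 0"

```text
time: 25.65
ee_pos: [0.6228, 0.239, 0.2128]
tcp_rot: [2.798, 1.428, 0.001]
ft_force: [1.0, -0.7, 0.7]
grip_width: 0.074
finger_force: 0.0
```

>>> step_arm --pt "74 -10 -10 0 0 0 0" --pt "74 -20 -40 0 0 0 0" --pt "74 -20 -70 0 0 0 0" --pt "74 -20 -70 0 0 0 0" --pt "74 -20 -70 0 0 0 0"

```text
time: 26.15
ee_pos: [0.5534, 0.2627, 0.2127]
tcp_rot: [2.797, 1.43, 0.002]
ft_force: [0.3, -0.0, -1.0]
grip_width: 0.0741
finger_force: 0.0
```

```bash
python3 - <<'E'
from meas import *
plan()
c=np.array([543.8,23.5]); ux=np.array([-.812,.5835]); uy=np.array([-.5835,-.812])
cs=cv2.findContours(((g<112)*255).astype(np.uint8)[140:275,200:330],cv2.RETR_EXTERNAL,cv2.CHAIN_APPROX_NONE)[0]
for k in cs:
    if cv2.contourArea(k)<50: continue
    p=k.reshape(-1,2)+[200,140]
    for z in (.012,.07):
        r=cv2.minAreaRect((ray(t,p,z)[:,:2]*1000).astype(np.float32)); m=np.array(r[0])-c; print(z,"tray",round(float(m@ux),1),round(float(m@uy),1),np.round(r[1],1),round(r[2],1))
print("spool",cv2.mean(im[200:216,132:148])[:3],"can",im[181,448])
E
```

```text
t 26.2 p [554.  262.2 212.7] yaw 54.1 w 0.0739380453394814 F [ 0.4 -0.1  0.2] fin 0.0
0.012 tray 64.8 -5.5 [110.7  64.3] 53.8
0.07 tray 64.5 1.2 [104.5  60.7] 53.8
0.012 tray -5.8 21.4 [81.5 23.3] 50.6
0.07 tray -2.2 26.6 [77. 22.] 50.6
0.012 tray -68.7 25.5 [78.7 16.5] 54.2
0.07 tray -61.6 30.5 [74.3 15.5] 54.2
spool (94.96484375, 103.42578125, 96.5546875) can [152 164 162]
```

```bash
python3 -c "
from rig import *
print(close_job())"
```

```text
the job is handed in; nothing more can be done
None
```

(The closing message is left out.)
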